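# Push the work pan home into the corner stop

## Task

Push the blue work pan, with the plaster cast lying in it, along the bench into the inner corner of the aluminium L-shaped stop, until it sits flush against both rails, and leave it there. Push only on the outside of the pan's walls with the fingers: do not grip it, reach into it or lift it, do not touch the cast, and leave the other things on the bench where they stand.

Things in the scene. Friction and masses are not known exactly. Their poses are not given: they have to be found in the camera images.
- work_pan: loose open blue plastic pan, 110 (its x) x 150 (its y) x 40 mm high, straight walls 3 mm thick, floor 3 mm, about 0.25 kg, flat underside sliding on the bench. Origin: centre of its underside. A white paper ticket is on the outside of its -x wall, the one that roughly faces the robot at the start.
- cast: loose yellowish plaster cast of a lower jaw, 60 x 66 x 31 mm, about 0.19 kg, lying in the pan and free to slide there. Origin: centre of its underside.
- corner_stop: two aluminium rails fixed to the bench as an L, 14 mm thick, 30 mm high. Origin: on the bench, where the pan's origin is when home; axes of pan and stop are then parallel. Inner face of the long rail: plane x = +55 mm, from y = -89 to +125; of the short rail: plane y = -75 mm, from x = -65 to +55. Other sides are open; a flat yellow paint mark frames the home place's outer corner, x = -55, y = +75
- white_dropper: bystander, loose: white dropper bottle, 40 mm wide, 82 mm high, origin at centre of underside
- wax_blocks: bystander, loose: clear box with two red wax blocks, 30 x 60 x 26 mm, origin at centre of underside
- bur_stand: bystander, loose: small beech block with burs standing in it, 24 x 62 mm, 48 mm high, origin at centre of underside
- lidded_jar: bystander, loose: glass jar with black lid, 52 mm wide, 52 mm high, origin at centre of underside
- wax_carton: bystander, fixed: flat pink carton, 86 x 181 x 27 mm, origin at centre of underside
Things that resemble listed ones, but are neither listed nor needed, are in the scene too. What is shaped like the cast but black or pink is not meant.

How it is judged (in metres and radians):
At the end, for the whole second after the job is handed in: The pan rests flat in the corner, within 4 mm of touching each rail and parallel to them within 0.035 rad (2 degrees), with the cast lying in it (x of work_pan in the frame of corner_stop between -0.004 and 0.003 m and y of work_pan in the frame of corner_stop between -0.003 and 0.004 m and z of work_pan in the frame of corner_stop below 0.003 m and angle between the x axis of work_pan and the x axis of corner_stop, either way round below 0.035 rad and linear speed of work_pan below 0.01 m/s and x of cast in the frame of work_pan between -0.05 and 0.05 m and y of cast in the frame of work_pan between -0.07 and 0.07 m and z of cast in the frame of work_pan between -0.002 and 0.01 m).
It fails at once if the pan is lifted or tipped (height (world z) of work_pan above 0.006 m or angle between work_pan's own z axis and vertical above 0.08 rad).
It fails at once if the pan is gripped by a wall or moved from inside (x of the grasp point in the frame of work_pan between -0.057 and 0.057 m and y of the grasp point in the frame of work_pan between -0.077 and 0.077 m and contact force between the fingers and work_pan above 1 N).
It fails at once if the cast is touched by the robot (contact force between any of the arm, the fingers and cast above 0.5 N).
It fails at once if a bystander is displaced by more than 15 mm or knocked over (distance of any of white_dropper, wax_blocks, bur_stand, lidded_jar from where it was at the start of the episode above 0.015 m or angle between any of white_dropper, wax_blocks, bur_stand, lidded_jar's own z axis and vertical above 0.3 rad).
It also fails if it takes over 56 s, if anything falls off the work surface, if the arm or the gripper's body presses on something with over 40 N, if the wrist force passes 120 N, or if a joint passes its speed limit or range.

## Robot

A 6-joint arm with a two-finger parallel gripper is mounted at the origin on a cart in front of the work surface, level with it; the furniture and walls round the work are solid. World frame = base frame: x ahead of the robot, y to its left, z up, the work surface at z = 0. Lengths are in mm, angles in rad, forces in N, time in s.
With the tool pointing down it reaches from about 300 to 775 mm from the base axis. Payload 14.6 kg.
Tool frame: the origin (TCP) lies midway between the tips of the shut fingers; the grasp point (between the pads) lies 19 mm behind it; z points along the fingers, y is the line along which they close (so a half turn about z gives the same grasp; the last joint's range is limited). The gripper opens to 94 mm and grips with 3 to 60 N. Pads are 16 mm wide; open, the fingers measure 119 mm over their backs; the gripper's body (75 mm by 177 mm) begins 78 mm behind the grasp point.
Start: joints at [-1.413, 0.3, 1.521, -0, 1.321, -0.067], TCP at [122.595, -536.153, 205.446] pointing down, gripper open.
Joint ranges: [-3.03, 3.03], [-0.79, 2.21], [0.23, 2.52], [-1.04, 4.18], [0, 3.07], [-2.55, 2.55]. Speed limits (rad/s): [2.22, 2.22, 2.57, 3.14, 3.14, 3.14].

## Interface

Orientations are given as [roll, pitch, yaw] about the fixed x, y, z axes, in that order (R = Rz(yaw) Ry(pitch) Rx(roll)).
In Python, from cell import * gives the robot as it stands. The module is installed in compiled form; this text tells all that it offers.
- The arm moves only by the tool servo_tool, never from a script. Its argument "motion" is a list of rows, each an object of numbers: "wx", "wy", "wz": the turn, a rotation vector about the tool's x, y, z in units of 2 rad (1.0 is 2 rad); "dx", "dy", "dz": the shift along the tool's x, y, z in units of 10 cm (1.0 is 10 cm); "fingers": the closure, from -1 (fully open) to 1 (shut). In form: [{"wx": .., "wy": .., "wz": .., "dx": .., "dy": .., "dz": .., "fingers": ..}, ...]. A call has 1 to 10 rows; each row is the pose to reach, as a shift and turn from the pose commanded when the call began, along the tool's axes at that moment; what a row does not reach only later rows make up. A row lasts 1/10 s, in which the tool goes at most 50 mm and 8.59 degrees, less where a joint would pass 70% of its speed; a pose out of reach is approached as far as the arm can. A call with a number of a shift or a turn outside -1 to 1 is refused whole. A call with a gripper value outside its range is refused whole. The fingers move at their own pace and stop on an object; "newtons" is the grip in N (left out, the last holds). Time passes only in rows, so rows that repeat a pose let the fingers close. It gives the time, the measured TCP pose, the force, the opening and the grip force at its end, in the units of the state.
- read_state(): the state, without advancing time (a new reading comes with each control period).
- camera(name): name is "scene" or "side" or "wrist"; returns a dict with "image" (384x512x3 uint8, red, green, blue), "fx", "fy", "cx", "cy" (pixels), "R" (3x3) and "t" (3): a world point X has camera coordinates R X + t. Camera axes: x right, y down, z forward; pixel columns grow to the right and rows downward; lengths in mm; the calibration is good to about 2 mm. A picture is of the moment at which its call begins. There is no depth.
- sign_off(): hands the job in; it is judged then, once.
Trained networks look in a picture, given as the dict that the camera call returned (one of the last four; its "shot" number tells which), for a name from the list of things; names that differ only in an ending like _2 or _b are one class to them, and where a whole thing is asked for, a point or a joint stands for the part that bears it (a point fixed in the world has none). Each returns a list of dicts, best first, with "conf" (0 to 1); they miss things now and then, are a little off and sometimes report something else, mostly with a low value. They report only what shows in the picture. A call takes as long as a camera call. They do not tell look-alikes from the thing itself.
- spot_in(query, picture): "location" ([column, row] in pixels, amid what is visible of it).
- trace(query, picture): "pixels" (384x512 bool, what is visible of it) and "location" ([column, row] in pixels, amid what is visible of it).
The state is a dict: "clock": time; "joints": joint angles; "qd": joint speeds; "effort": joint torques, N m; "eef_pos": TCP position; "eef_rot": TCP orientation; "wrist_force": force on the tool from outside, world axes, zero at the start; "moment": the same for the moment, N m; "finger_gap": finger opening in mm; "finger_force": force on a finger pad.
Only numpy, scipy, OpenCV 4.12 (cv2) and the standard library are available. Lean on these libraries where they do the work, as an engineer would, in place of code of your own. Each camera call takes 0.05 s, during which the arm holds its last target. There are 200 camera calls.

## Working session

There is one attempt and no reset: what is moved stays moved. The work goes in short steps, Python scripts to look and compute and a tool call to move; the robot and the scene stay as the last step left them, time stands still between calls to the robot, and variables do not carry over. Pictures are saved under pics/ and viewed, at most 10 in all, crops included, and the job is handed in when it is done.

Besides the shell and the picture viewer there is one more tool, called after "Request:" as name(argument=value, ...) on one line, values as JSON. servo_tool: Moves the arm, as the interface text tells. Its arguments: {"type":"object","properties":{"motion":{"type":"array","items":{"type":"object","properties":{"wx":{"type":"number"},"wy":{"type":"number"},"wz":{"type":"number"},"dx":{"type":"number"},"dy":{"type":"number"},"dz":{"type":"number"},"fingers":{"type":"number"}}}},"newtons":{"type":"number"}},"required":["motion"]}

```bash
mkdir -p pics; cat > h.py <<'E'
from cell import *
import numpy as np, cv2
def ray(c,px):
    d=np.array([(px[0]-c["cx"])/c["fx"],(px[1]-c["cy"])/c["fy"],1.]); R=np.array(c["R"]);t=np.array(c["t"])
    return -R.T@t, R.T@d
def onz(c,px,z=0):
    o,d=ray(c,px); return o+d*(z-o[2])/d[2]
def proj(c,X):
    p=np.array(c["R"])@np.array(X,float)+np.array(c["t"]); return np.array([c["fx"]*p[0]/p[2]+c["cx"],c["fy"]*p[1]/p[2]+c["cy"]])
def save(im,n): cv2.imwrite("pics/"+n,cv2.cvtColor(im,cv2.COLOR_RGB2BGR))
E
python3 - <<'E'
from h import *
s=read_state();print(s)
for n in ["scene","side"]:
    c=camera(n); save(c["image"],n+"0.png"); print(n,np.round(-np.array(c["R"]).T@np.array(c["t"])))
    for q in ["work_pan","cast","corner_stop","white_dropper","wax_blocks","bur_stand","lidded_jar","wax_carton"]:
        print(q,[(np.round(r["location"]).tolist(),round(r["conf"],2),np.round(onz(c,r["location"],20)).tolist()) for r in spot_in(q,c)])
E
```

```text
{'clock': 0.0, 'joints': array([-1.41262222e+00,  3.00472807e-01,  1.52156152e+00,  1.42264182e-05,
        1.32068121e+00, -6.66251935e-02]), 'qd': array([ 1.39511037e-05,  9.71508102e-04, -7.27190272e-04, -1.35849708e-04,
       -8.62896860e-04, -4.06332071e-04]), 'effort': array([ 2.17707951e-03, -5.31812382e+01, -3.52734160e+01,  7.09411385e-02,
        2.44986912e-02, -9.14243333e-05]), 'eef_pos': array([ 122.54876011, -535.91720497,  204.89366456]), 'eef_rot': array([-3.14047319e+00, -8.85056530e-05,  2.24795721e-01]), 'wrist_force': array([-0.43091376,  0.39709291, -0.6941737 ]), 'moment': array([-0.00623861, -0.0475413 ,  0.02756353]), 'finger_force': 0.0, 'finger_gap': 93.93235495179864}
scene [ 294. -558.  784.]
work_pan [([238.0, 170.0], 0.69, [539.0, 94.0, 20.0])]
cast [([303.0, 163.0], 0.94, [726.0, 39.0, 20.0]), ([239.0, 179.0], 0.92, [528.0, 61.0, 20.0]), ([182.0, 181.0], 0.78, [373.0, 121.0, 20.0])]
corner_stop [([306.0, 218.0], 0.73, [636.0, -136.0, 20.0])]
white_dropper [([365.0, 309.0], 0.74, [633.0, -404.0, 20.0]), ([237.0, 171.0], 0.5, [533.0, 93.0, 20.0])]
wax_b
[... 187 characters left out ...]
0, 126.0], 0.65, [442.0, 351.0, 20.0])]
side [ 12. 951. 634.]
work_pan [([234.0, 215.0], 0.69, [545.0, 98.0, 20.0])]
cast [([276.0, 236.0], 0.84, [374.0, 145.0, 20.0]), ([244.0, 213.0], 0.7, [521.0, 75.0, 20.0]), ([202.0, 201.0], 0.44, [691.0, 70.0, 20.0])]
corner_stop [([244.0, 186.0], 0.57, [618.0, -97.0, 20.0])]
white_dropper [([244.0, 212.0], 0.63, [524.0, 69.0, 20.0]), ([277.0, 159.0], 0.57, [619.0, -390.0, 20.0])]
wax_blocks [([306.0, 174.0], 0.6, [453.0, -302.0, 20.0]), ([198.0, 247.0], 0.28, [547.0, 296.0, 20.0])]
bur_stand [([266.0, 161.0], 0.48, [649.0, -344.0, 20.0])]
lidded_jar [([197.0, 249.0], 0.75, [546.0, 304.0, 20.0])]
wax_carton [([213.0, 280.0], 0.7, [436.0, 389.0, 20.0])]
```

View pics/scene0.png

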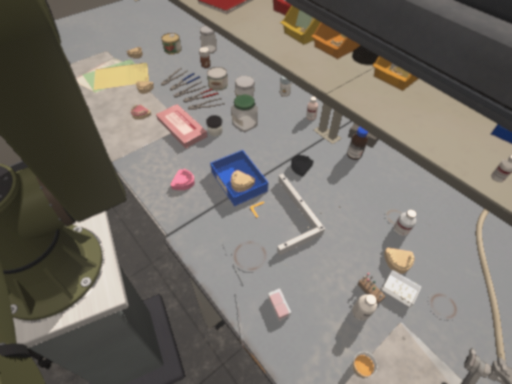

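View pics/side0.png

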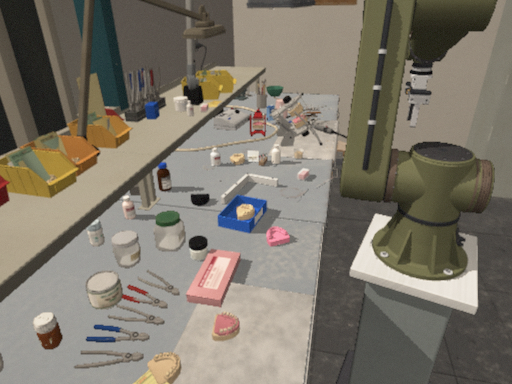

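Pan with the yellowish cast is at scene (238,176) and side (243,213). The look-alikes are the black cast at (302,164), the pink one at (182,180), and a yellowish one at (400,259) by the bur stand. The L-stop runs (283,178)-(321,230)-(281,247), with the yellow mark at (257,208). Next I fit the poses by silhouette.

```bash
cat >> h.py <<'E'
from scipy.optimize import minimize
def box(x0,x1,y0,y1,z0,z1): return np.array([[x,y,z] for x in(x0,x1) for y in(y0,y1) for z in(z0,z1)],float)
PAN=[box(-55,55,-75,75,0,40)]
STOP=[box(55,69,-89,125,0,30),box(-65,69,-89,-75,0,30)]
def tf(P,p):
    c,s=np.cos(p[2]),np.sin(p[2]); return P@np.array([[c,s,0],[-s,c,0],[0,0,1]])+[p[0],p[1],0]
S=4
def sil(c,parts,p):
    m=np.zeros((384*S,512*S),np.uint8)
    for P in parts:
        q=np.array([proj(c,X) for X in tf(P,p)])*S+S/2
        cv2.fillConvexPoly(m,cv2.convexHull(q.astype(np.float32)).astype(np.int32),1)
    return cv2.resize(m.astype(np.float32),(512,384),interpolation=cv2.INTER_AREA)
def fit(cms,parts,p0):
    def cost(v):
        p=[v[0],v[1],v[2]/100]; r=0
        for c,m in cms:
            a=sil(c,parts,p); r+=1-np.minimum(a,m).sum()/np.maximum(a,m).sum()
        return r
    best=min((minimize(cost,[p0[0],p0[1],100*p0[2]+k],method="Nelder-Mead",options=dict(initial_simplex=np.array([[p0[0],p0[1],100*p0[2]+k]]*4)+np.vstack([[0]*3,np.diag([15,15,12])]))) for k in(-20,0,20)),key=lambda r:r.fun)
    return [best.x[0],best.x[1],best.x[2]/100],best.fun
def mask(c,q,near,hull=False):
    r=min(trace(q,c),key=lambda r:np.linalg.norm(np.array(r["location"])-near)); m=r["pixels"].astype(np.uint8)
    if hull:
        h=cv2.convexHull(cv2.findNonZero(m)); cv2.fillConvexPoly(m,h,1)
    return m.astype(np.float32)
def draw(im,c,parts,p,col):
    for P in parts:
        q=[proj(c,X) for X in tf(P,p)]
        for i in range(8):
            for b in(1,2,4):
                if not i&b: cv2.line(im,*[tuple(int(v) for v in np.round(q[j]*3+1)) for j in(i,i|b)],col,1)
E
python3 - <<'E'
from h import *
a=camera("scene");b=camera("side")
pm=[(a,mask(a,"work_pan",(238,176),1)),(b,mask(b,"work_pan",(243,213),1))]
sm=[(a,mask(a,"corner_stop",(306,218))),(b,mask(b,"corner_stop",(244,186)))]
for k in([0],[1],[0,1]):
    pp=fit([pm[i] for i in k],PAN,(540,85,0.4)); sp=fit([sm[i] for i in k],STOP,(610,-70,0.4)); print(k,pp,sp)
out=[]
for c,(u,v) in((a,(200,130)),(b,(180,150))):
    im=cv2.resize(c["image"],None,fx=3,fy=3,interpolation=cv2.INTER_CUBIC)
    draw(im,c,PAN,pp[0],(255,0,0));draw(im,c,STOP,sp[0],(0,255,0)); out.append(im[v*3:v*3+390,u*3:u*3+400])
save(np.hstack(out),"fit0.png")
E
```

```text
[0] ([np.float64(528.9064276851933), np.float64(68.61401428871213), np.float64(0.08999631889099494)], np.float64(0.03821563720703125)) ([np.float64(585.7198556046172), np.float64(-105.84050866146877), np.float64(0.057487798518365656)], np.float64(0.0929027795791626))
[1] ([np.float64(525.2603906399174), np.float64(74.52323982848617), np.float64(0.09160063031882287)], np.float64(0.03388500213623047)) ([np.float64(581.5794460860832), np.float64(-100.49734473463377), np.float64(0.05880895709462664)], np.float64(0.08857834339141846))
[0, 1] ([np.float64(528.1070119140902), np.float64(71.73046865449656), np.float64(0.09839420225258616)], np.float64(0.10804671049118042)) ([np.float64(585.1376541451796), np.float64(-105.77090981833905), np.float64(0.06036491352110152)], np.float64(0.24535590410232544))
```

View pics/fit0.png

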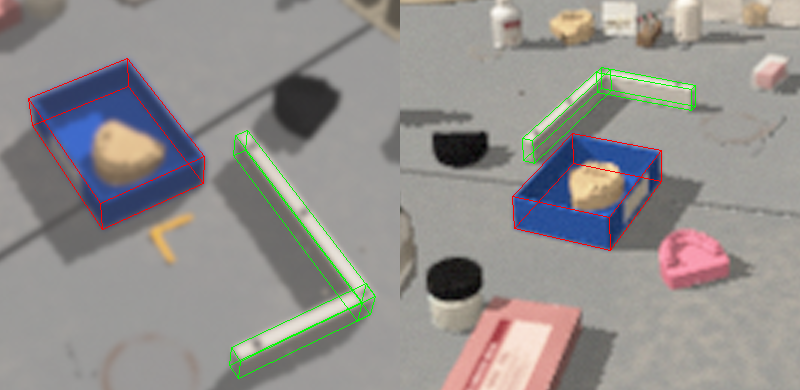

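The overlays line up with both objects (pan around (115,145) and stop around (300,255) in the left half). Pan is about (528,72) yaw 0.097, stop about (585,-105) yaw 0.060. Relative to the stop the pan sits at (-46,+177). So the plan is to push -y with the fingers across the +y wall, then push +x.

Request:
servo_tool(motion=[{"dx": 0.5, "dy": -0.5, "wz": -0.2, "fingers": -0.28}, {"dx": 1, "dy": -1, "wz": -0.7, "fingers": -0.28}, {"dx": 1, "dy": -1, "wz": -0.7, "fingers": -0.28}, {"dx": 1, "dy": -1, "wz": -0.7, "fingers": -0.28}, {"dx": 1, "dy": -1, "wz": -0.7, "fingers": -0.28}, {"dx": 1, "dy": -1, "wz": -0.7, "fingers": -0.28}, {"dx": 1, "dy": -1, "wz": -0.7, "fingers": -0.28}, {"dx": 1, "dy": -1, "wz": -0.7, "fingers": -0.28}, {"dx": 1, "dy": -1, "wz": -0.7, "fingers": -0.28}, {"dx": 1, "dy": -1, "wz": -0.7, "fingers": -0.28}])

```text
schema error: expected keys wx, wy, wz, dx, dy, dz, fingers
```

Request:
servo_tool(motion=[{"wx": 0, "wy": 0, "wz": -0.2, "dx": 0.5, "dy": -0.5, "dz": 0, "fingers": -0.28}, {"wx": 0, "wy": 0, "wz": -0.7, "dx": 1, "dy": -1, "dz": 0, "fingers": -0.28}, {"wx": 0, "wy": 0, "wz": -0.7, "dx": 1, "dy": -1, "dz": 0, "fingers": -0.28}, {"wx": 0, "wy": 0, "wz": -0.7, "dx": 1, "dy": -1, "dz": 0, "fingers": -0.28}, {"wx": 0, "wy": 0, "wz": -0.7, "dx": 1, "dy": -1, "dz": 0, "fingers": -0.28}, {"wx": 0, "wy": 0, "wz": -0.7, "dx": 1, "dy": -1, "dz": 0, "fingers": -0.28}, {"wx": 0, "wy": 0, "wz": -0.7, "dx": 1, "dy": -1, "dz": 0, "fingers": -0.28}, {"wx": 0, "wy": 0, "wz": -0.7, "dx": 1, "dy": -1, "dz": 0, "fingers": -0.28}, {"wx": 0, "wy": 0, "wz": -0.7, "dx": 1, "dy": -1, "dz": 0, "fingers": -0.28}, {"wx": 0, "wy": 0, "wz": -0.7, "dx": 1, "dy": -1, "dz": 0, "fingers": -0.28}])

```text
clock: 2.2
eef_pos: [197.8, -416.4, 205.5]
eef_rot: [3.142, 0.0, 1.631]
wrist_force: [0.6, 0.5, 0.4]
finger_gap: 60.1
finger_force: 0.0
```

Request:
servo_tool(motion=[{"wx": 0, "wy": 0, "wz": 0, "dx": 0.4, "dy": 0.25, "dz": 0, "fingers": -0.28}, {"wx": 0, "wy": 0, "wz": 0, "dx": 0.8, "dy": 0.5, "dz": 0, "fingers": -0.28}, {"wx": 0, "wy": 0, "wz": 0, "dx": 0.96, "dy": 0.6, "dz": 0, "fingers": -0.28}])

```text
clock: 2.5
eef_pos: [253.4, -314.9, 205.5]
eef_rot: [3.141, -0.0, 1.626]
wrist_force: [0.2, -0.2, 0.1]
finger_gap: 60.3
finger_force: 0.0
```

Request:
servo_tool(motion=[{"wx": 0, "wy": 0, "wz": 0, "dx": 0.4, "dy": 0.25, "dz": 0, "fingers": -0.28}, {"wx": 0, "wy": 0, "wz": 0, "dx": 0.8, "dy": 0.5, "dz": 0, "fingers": -0.28}, {"wx": 0, "wy": 0, "wz": 0, "dx": 0.96, "dy": 0.6, "dz": 0, "fingers": -0.28}])

```text
clock: 2.8
eef_pos: [308.2, -215.7, 205.7]
eef_rot: [3.141, 0.0, 1.627]
wrist_force: [1.0, -0.5, 1.2]
finger_gap: 60.0
finger_force: 0.0
```

Request:
servo_tool(motion=[{"wx": 0, "wy": 0, "wz": 0, "dx": 0.4, "dy": 0.25, "dz": 0, "fingers": -0.28}, {"wx": 0, "wy": 0, "wz": 0, "dx": 0.8, "dy": 0.5, "dz": 0, "fingers": -0.28}, {"wx": 0, "wy": 0, "wz": 0, "dx": 0.96, "dy": 0.6, "dz": 0, "fingers": -0.28}])

```text
clock: 3.1
eef_pos: [363.0, -116.5, 205.7]
eef_rot: [3.141, -0.0, 1.627]
wrist_force: [-0.2, -0.1, 0.8]
finger_gap: 60.2
finger_force: 0.0
```

Request:
servo_tool(motion=[{"wx": 0, "wy": 0, "wz": 0, "dx": 0.4, "dy": 0.25, "dz": 0, "fingers": -0.28}, {"wx": 0, "wy": 0, "wz": 0, "dx": 0.8, "dy": 0.5, "dz": 0, "fingers": -0.28}, {"wx": 0, "wy": 0, "wz": 0, "dx": 0.96, "dy": 0.6, "dz": 0, "fingers": -0.28}])

```text
clock: 3.4
eef_pos: [417.7, -17.2, 205.5]
eef_rot: [3.141, -0.0, 1.627]
wrist_force: [-0.4, -0.7, -0.1]
finger_gap: 60.7
finger_force: 0.0
```

Request:
servo_tool(motion=[{"wx": 0, "wy": 0, "wz": 0, "dx": 0.4, "dy": 0.25, "dz": 0, "fingers": -0.28}, {"wx": 0, "wy": 0, "wz": 0, "dx": 0.8, "dy": 0.5, "dz": 0, "fingers": -0.28}, {"wx": 0, "wy": 0, "wz": 0, "dx": 0.96, "dy": 0.6, "dz": 0, "fingers": -0.28}, {"wx": 0, "wy": 0, "wz": 0, "dx": 0.96, "dy": 0.6, "dz": 0, "fingers": -0.28}])

```text
clock: 3.8
eef_pos: [471.9, 80.9, 205.1]
eef_rot: [-3.141, -0.0, 1.628]
wrist_force: [-0.3, 0.1, 0.4]
finger_gap: 60.0
finger_force: 0.0
```

```bash
python3 - <<'E'
from h import *
c=camera("wrist"); im=cv2.resize(c["image"],None,fx=3,fy=3)
for q in["work_pan","cast"]: print(q,[(np.round(r["location"]).tolist(),round(r["conf"],2),np.round(onz(c,r["location"],20)).tolist()) for r in spot_in(q,c)])
m=mask(c,"work_pan",proj(c,(528,72,20)),1); f=fit([(c,m)],PAN,(528,72,.1)); print(f)
draw(im,c,PAN,f[0],(255,0,0));draw(im,c,PAN,(528,72,.097),(0,255,0)); save(cv2.resize(im,(768,576)),"w1.png")
E
```

```text
work_pan [([289.0, 166.0], 0.86, [521.0, 97.0, 20.0])]
cast [([293.0, 196.0], 0.72, [529.0, 58.0, 20.0]), ([182.0, 132.0], 0.7, [381.0, 133.0, 20.0]), ([429.0, 209.0], 0.61, [715.0, 50.0, 20.0])]
([np.float64(528.3739783916324), np.float64(73.20110268247461), np.float64(0.10293104361829694)], np.float64(0.022188961505889893))
```

View pics/w1.png

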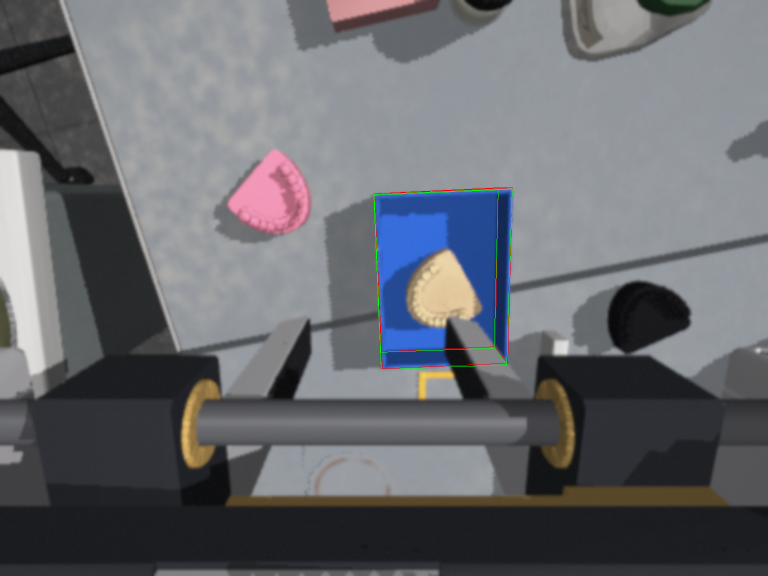

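Request:
servo_tool(motion=[{"wx": 0, "wy": 0, "wz": 0, "dx": 0.4, "dy": 0.25, "dz": 0, "fingers": -0.28}, {"wx": 0, "wy": 0, "wz": 0, "dx": 0.8, "dy": 0.5, "dz": 0, "fingers": -0.28}, {"wx": 0, "wy": 0, "wz": 0, "dx": 0.98, "dy": 0.55, "dz": 0, "fingers": -0.28}, {"wx": 0, "wy": 0, "wz": 0, "dx": 0.98, "dy": 0.55, "dz": 0, "fingers": -0.28}])

```text
clock: 4.4
eef_pos: [521.2, 180.7, 205.2]
eef_rot: [-3.141, -0.0, 1.626]
wrist_force: [-0.4, -0.2, 0.4]
finger_gap: 60.5
finger_force: 0.0
```

The wrist view agrees: pan (445,278) with the yellowish cast in it (445,290), and pan pose (528,73,0.10). The pink cast (270,195) and black cast (650,315) are outside. Now I descend behind the +y wall.

Request:
servo_tool(motion=[{"wx": 0, "wy": 0, "wz": 0, "dx": 0, "dy": 0, "dz": 0.4, "fingers": -0.28}, {"wx": 0, "wy": 0, "wz": 0, "dx": 0, "dy": 0, "dz": 0.8, "fingers": -0.28}, {"wx": 0, "wy": 0, "wz": 0, "dx": 0, "dy": 0, "dz": 1, "fingers": -0.28}])

```text
clock: 4.7
eef_pos: [519.6, 177.8, 102.8]
eef_rot: [-3.138, 0.001, 1.623]
wrist_force: [0.3, 0.5, -0.4]
finger_gap: 60.3
finger_force: 0.0
```

Request:
servo_tool(motion=[{"wx": 0, "wy": 0, "wz": 0, "dx": 0, "dy": 0, "dz": 0.4, "fingers": -0.28}, {"wx": 0, "wy": 0, "wz": 0, "dx": 0, "dy": 0, "dz": 0.75, "fingers": -0.28}, {"wx": 0, "wy": 0, "wz": 0, "dx": 0, "dy": 0, "dz": 0.93, "fingers": -0.28}, {"wx": 0, "wy": 0, "wz": 0, "dx": 0, "dy": 0, "dz": 0.93, "fingers": -0.28}])

```text
clock: 5.1
eef_pos: [519.6, 177.9, 10.6]
eef_rot: [-3.138, 0.001, 1.623]
wrist_force: [-0.6, -0.6, 1.0]
finger_gap: 60.0
finger_force: 0.0
```

Request:
servo_tool(motion=[{"wx": 0, "wy": 0, "wz": 0, "dx": -0.08, "dy": 0, "dz": 0, "fingers": -0.28}, {"wx": 0, "wy": 0, "wz": 0, "dx": -0.14, "dy": 0, "dz": 0, "fingers": -0.28}, {"wx": 0, "wy": 0, "wz": 0, "dx": -0.19, "dy": 0, "dz": 0, "fingers": -0.28}, {"wx": 0, "wy": 0, "wz": 0, "dx": -0.23, "dy": 0, "dz": 0, "fingers": -0.28}, {"wx": 0, "wy": 0, "wz": 0, "dx": -0.27, "dy": 0, "dz": 0, "fingers": -0.28}, {"wx": 0, "wy": 0, "wz": 0, "dx": -0.31, "dy": 0, "dz": 0, "fingers": -0.28}, {"wx": 0, "wy": 0, "wz": 0, "dx": -0.35, "dy": 0, "dz": 0, "fingers": -0.28}, {"wx": 0, "wy": 0, "wz": 0, "dx": -0.4, "dy": 0, "dz": 0, "fingers": -0.28}])

```text
clock: 5.9
eef_pos: [523.2, 139.9, 12.5]
eef_rot: [3.142, -0.0, 1.625]
wrist_force: [0.0, 3.5, 2.6]
finger_gap: 59.9
finger_force: 1.8
```

```bash
cat > m.py <<'E'
from h import *
import sys
p0=[float(v) for v in sys.argv[1:4]]; n=sys.argv[4] if len(sys.argv)>4 else None
SP=(585.1,-105.8,.0603)
a=camera("scene");b=camera("side"); w=camera("wrist")
for k,c in(("scene",a),("side",b),("wrist",w)):
    try:
        q=proj(c,(p0[0],p0[1],20)); f,e=fit([(c,mask(c,"work_pan",q,1))],PAN,p0); print(k,np.round(f,3),round(e,3))
    except Exception as ex: print(k,ex)
s=read_state();print(s["clock"],s["eef_pos"],s["wrist_force"])
if n:
    out=[]
    for c,(u,v) in((a,(220,150)),(b,(180,130))): out.append(cv2.resize(c["image"],None,fx=3,fy=3,interpolation=cv2.INTER_CUBIC)[v*3:v*3+390,u*3:u*3+400])
    save(np.hstack(out),n)
E
python3 m.py 528 66 .08
```

```text
scene [5.27351e+02 5.50450e+01 6.40000e-02] 0.026
side [5.20638e+02 6.00930e+01 1.50000e-01] 0.159
wrist [5.34055e+02 5.20210e+01 4.47000e-01] 0.52
6.2 [523.00667278 139.84817907  12.19248471] [ 0.01462335  0.05947932 -0.38688914]
```

Request:
servo_tool(motion=[{"wx": 0, "wy": 0, "wz": 0, "dx": -0.04, "dy": 0, "dz": 0, "fingers": -0.28}, {"wx": 0, "wy": 0, "wz": 0, "dx": -0.11, "dy": 0, "dz": 0, "fingers": -0.28}, {"wx": 0, "wy": 0, "wz": 0, "dx": -0.19, "dy": 0, "dz": 0, "fingers": -0.28}, {"wx": 0, "wy": 0, "wz": 0, "dx": -0.27, "dy": 0, "dz": 0, "fingers": -0.28}, {"wx": 0, "wy": 0, "wz": 0, "dx": -0.35, "dy": 0, "dz": 0, "fingers": -0.28}, {"wx": 0, "wy": 0, "wz": 0, "dx": -0.43, "dy": 0, "dz": 0, "fingers": -0.28}, {"wx": 0, "wy": 0, "wz": 0, "dx": -0.51, "dy": 0, "dz": 0, "fingers": -0.28}, {"wx": 0, "wy": 0, "wz": 0, "dx": -0.59, "dy": 0, "dz": 0, "fingers": -0.28}, {"wx": 0, "wy": 0, "wz": 0, "dx": -0.67, "dy": 0, "dz": 0, "fingers": -0.28}, {"wx": 0, "wy": 0, "wz": 0, "dx": -0.75, "dy": 0, "dz": 0, "fingers": -0.28}])

```text
clock: 7.2
eef_pos: [527.3, 64.4, 12.5]
eef_rot: [3.142, -0.0, 1.625]
wrist_force: [-0.0, 1.6, -0.8]
finger_gap: 60.3
finger_force: 0.9
```

Request:
servo_tool(motion=[{"wx": 0, "wy": 0, "wz": 0, "dx": -0.08, "dy": 0, "dz": 0, "fingers": -0.28}, {"wx": 0, "wy": 0, "wz": 0, "dx": -0.16, "dy": 0, "dz": 0, "fingers": -0.28}, {"wx": 0, "wy": 0, "wz": 0, "dx": -0.24, "dy": 0, "dz": 0, "fingers": -0.28}, {"wx": 0, "wy": 0, "wz": 0, "dx": -0.32, "dy": 0, "dz": 0, "fingers": -0.28}, {"wx": 0, "wy": 0, "wz": 0, "dx": -0.4, "dy": 0, "dz": 0, "fingers": -0.28}, {"wx": 0, "wy": 0, "wz": 0, "dx": -0.48, "dy": 0, "dz": 0, "fingers": -0.28}, {"wx": 0, "wy": 0, "wz": 0, "dx": -0.56, "dy": 0, "dz": 0, "fingers": -0.28}, {"wx": 0, "wy": 0, "wz": 0, "dx": -0.63, "dy": 0, "dz": 0, "fingers": -0.28}, {"wx": 0, "wy": 0, "wz": 0, "dx": -0.7, "dy": 0, "dz": 0, "fingers": -0.28}, {"wx": 0, "wy": 0, "wz": 0, "dx": -0.75, "dy": 0, "dz": 0, "fingers": -0.28}])

```text
clock: 8.2
eef_pos: [531.4, -10.4, 12.5]
eef_rot: [3.142, 0.0, 1.625]
wrist_force: [-0.6, 2.6, 0.2]
finger_gap: 60.4
finger_force: 1.0
```

```bash
python3 m.py 536 -94 .06 mid.png
```

```text
scene [ 5.34866e+02 -9.55540e+01  5.90000e-02] 0.025
side [ 5.28207e+02 -9.18310e+01  1.23000e-01] 0.142
wrist [ 5.42387e+02 -9.79680e+01  4.42000e-01] 0.527
8.5 [531.35882126  -9.67885331  12.49734675] [0.04979873 0.23888398 0.04645858]
```

View pics/mid.png

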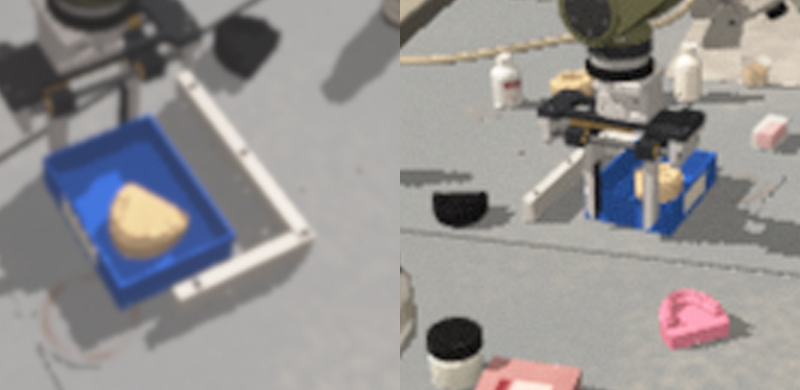

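The picture shows the pan (135,210 left half) parallel to the stop, about 14 mm from the short rail and 50 mm from the long one, with the cast inside. I push 11 mm more, then back off and lift.

Request:
servo_tool(motion=[{"wx": 0, "wy": 0, "wz": 0, "dx": -0.04, "dy": 0, "dz": 0, "fingers": -0.28}, {"wx": 0, "wy": 0, "wz": 0, "dx": -0.08, "dy": 0, "dz": 0, "fingers": -0.28}, {"wx": 0, "wy": 0, "wz": 0, "dx": -0.11, "dy": 0, "dz": 0, "fingers": -0.28}, {"wx": 0, "wy": 0, "wz": 0, "dx": -0.11, "dy": 0, "dz": 0, "fingers": -0.28}])

```text
clock: 8.9
eef_pos: [532.0, -21.2, 12.5]
eef_rot: [3.142, 0.0, 1.624]
wrist_force: [-0.6, 0.0, 1.1]
finger_gap: 60.2
finger_force: 0.0
```

Request:
servo_tool(motion=[{"wx": 0, "wy": 0, "wz": 0, "dx": 0.1, "dy": 0, "dz": 0, "fingers": -0.28}, {"wx": 0, "wy": 0, "wz": 0, "dx": 0.3, "dy": 0, "dz": 0, "fingers": -0.28}, {"wx": 0, "wy": 0, "wz": 0, "dx": 0.3, "dy": 0, "dz": -0.4, "fingers": -0.28}, {"wx": 0, "wy": 0, "wz": 0, "dx": 0.3, "dy": 0, "dz": -0.8, "fingers": -0.28}, {"wx": 0, "wy": 0, "wz": 0, "dx": 0.3, "dy": 0, "dz": -0.9, "fingers": -0.28}, {"wx": 0, "wy": 0, "wz": 0, "dx": 0.3, "dy": 0, "dz": -0.9, "fingers": -0.28}])

```text
clock: 9.5
eef_pos: [531.0, 9.6, 103.8]
eef_rot: [3.139, 0.0, 1.625]
wrist_force: [0.8, -1.0, -0.7]
finger_gap: 60.4
finger_force: 0.0
```

```bash
python3 m.py 536 -106 .06
```

```text
scene [ 5.36022e+02 -1.05159e+02  7.00000e-02] 0.038
side [ 5.32449e+02 -1.02247e+02  6.00000e-02] 0.041
wrist [ 5.35600e+02 -1.02366e+02  6.50000e-02] 0.354
9.8 [529.74324132   9.23093897 101.16793255] [ 0.06702234 -1.37335265 -0.42190019]
```

Request:
servo_tool(motion=[{"wx": 0, "wy": 0, "wz": 0.07, "dx": -0.1, "dy": -0.1, "dz": 0, "fingers": -1}, {"wx": 0, "wy": 0, "wz": 0.14, "dx": -0.2, "dy": -0.2, "dz": 0, "fingers": -1}, {"wx": 0, "wy": 0, "wz": 0.21, "dx": -0.3, "dy": -0.3, "dz": 0, "fingers": -1}, {"wx": 0, "wy": 0, "wz": 0.28, "dx": -0.4, "dy": -0.4, "dz": 0, "fingers": -1}, {"wx": 0, "wy": 0, "wz": 0.35, "dx": -0.5, "dy": -0.5, "dz": 0, "fingers": -1}, {"wx": 0, "wy": 0, "wz": 0.42, "dx": -0.6, "dy": -0.6, "dz": 0, "fingers": -1}, {"wx": 0, "wy": 0, "wz": 0.49, "dx": -0.7, "dy": -0.7, "dz": 0, "fingers": -1}, {"wx": 0, "wy": 0, "wz": 0.56, "dx": -0.8, "dy": -0.8, "dz": 0, "fingers": -1}, {"wx": 0, "wy": 0, "wz": 0.63, "dx": -0.9, "dy": -0.9, "dz": 0, "fingers": -1}, {"wx": 0, "wy": 0, "wz": 0.7, "dx": -1, "dy": -0.9, "dz": 0, "fingers": -1}])

```text
clock: 10.8
eef_pos: [444.8, -95.9, 101.8]
eef_rot: [-3.141, 0.001, 0.219]
wrist_force: [-0.1, 0.1, -0.1]
finger_gap: 93.9
finger_force: 0.0
```

Request:
servo_tool(motion=[{"wx": 0, "wy": 0, "wz": 0.07, "dx": 0, "dy": 0.15, "dz": 0, "fingers": -1}, {"wx": 0, "wy": 0, "wz": 0.085, "dx": 0, "dy": 0.15, "dz": 0, "fingers": -1}, {"wx": 0, "wy": 0, "wz": 0.085, "dx": 0, "dy": 0.15, "dz": 0, "fingers": -1}])

```text
clock: 11.1
eef_pos: [448.9, -110.3, 101.8]
eef_rot: [-3.141, 0.001, 0.054]
wrist_force: [0.5, 0.4, -0.0]
finger_gap: 93.9
finger_force: 0.0
```

Request:
servo_tool(motion=[{"wx": 0, "wy": 0, "wz": 0, "dx": 0, "dy": 0, "dz": 0.4, "fingers": -1}, {"wx": 0, "wy": 0, "wz": 0, "dx": 0, "dy": 0, "dz": 0.75, "fingers": -1}, {"wx": 0, "wy": 0, "wz": 0, "dx": 0, "dy": 0, "dz": 0.9, "fingers": -1}, {"wx": 0, "wy": 0, "wz": 0, "dx": 0, "dy": 0, "dz": 0.9, "fingers": -1}])

```text
clock: 11.5
eef_pos: [447.7, -109.5, 10.3]
eef_rot: [-3.14, 0.004, 0.056]
wrist_force: [0.0, -0.6, 0.2]
finger_gap: 94.1
finger_force: 0.0
```

Request:
servo_tool(motion=[{"wx": 0, "wy": 0, "wz": 0, "dx": 0.08, "dy": 0, "dz": 0, "fingers": -1}, {"wx": 0, "wy": 0, "wz": 0, "dx": 0.15, "dy": 0, "dz": 0, "fingers": -1}, {"wx": 0, "wy": 0, "wz": 0, "dx": 0.2, "dy": 0, "dz": 0, "fingers": -1}, {"wx": 0, "wy": 0, "wz": 0, "dx": 0.24, "dy": 0, "dz": 0, "fingers": -1}, {"wx": 0, "wy": 0, "wz": 0, "dx": 0.28, "dy": 0, "dz": 0, "fingers": -1}, {"wx": 0, "wy": 0, "wz": 0, "dx": 0.34, "dy": 0, "dz": 0, "fingers": -1}, {"wx": 0, "wy": 0, "wz": 0, "dx": 0.41, "dy": 0, "dz": 0, "fingers": -1}, {"wx": 0, "wy": 0, "wz": 0, "dx": 0.48, "dy": 0, "dz": 0, "fingers": -1}, {"wx": 0, "wy": 0, "wz": 0, "dx": 0.55, "dy": 0, "dz": 0, "fingers": -1}, {"wx": 0, "wy": 0, "wz": 0, "dx": 0.6, "dy": 0, "dz": 0, "fingers": -1}])

```text
clock: 12.5
eef_pos: [509.7, -106.8, 12.4]
eef_rot: [-3.142, -0.0, 0.055]
wrist_force: [-4.3, -0.6, 2.4]
finger_gap: 94.2
finger_force: 1.8
```

```bash
python3 m.py 573 -102 .06
```

```text
scene [ 5.80611e+02 -1.01146e+02 -3.10000e-02] 0.211
side [ 5.7092e+02 -9.6277e+01  1.3600e-01] 0.079
wrist [ 5.74964e+02 -1.01538e+02  5.50000e-02] 0.019
12.8 [ 509.05554679 -106.85323086   12.42329151] [-0.58322508 -0.15574415  0.20025076]
```

Request:
servo_tool(motion=[{"wx": 0, "wy": 0, "wz": 0, "dx": 0.03, "dy": 0, "dz": 0, "fingers": -1}, {"wx": 0, "wy": 0, "wz": 0, "dx": 0.06, "dy": 0, "dz": 0, "fingers": -1}, {"wx": 0, "wy": 0, "wz": 0, "dx": 0.08, "dy": 0, "dz": 0, "fingers": -1}, {"wx": 0, "wy": 0, "wz": 0, "dx": 0.1, "dy": 0, "dz": 0, "fingers": -1}])

```text
clock: 13.2
eef_pos: [519.1, -106.3, 12.4]
eef_rot: [-3.141, 0.0, 0.055]
wrist_force: [-3.3, -0.3, 0.9]
finger_gap: 93.8
finger_force: 1.5
```

Request:
servo_tool(motion=[{"wx": 0, "wy": 0, "wz": 0, "dx": 0.01, "dy": 0, "dz": 0, "fingers": -1}, {"wx": 0, "wy": 0, "wz": 0, "dx": 0.02, "dy": 0, "dz": 0, "fingers": -1}])

```text
clock: 13.4
eef_pos: [519.9, -106.3, 12.4]
eef_rot: [-3.141, 0.003, 0.055]
wrist_force: [-19.2, -1.8, 14.0]
finger_gap: 94.2
finger_force: 9.2
```

Request:
servo_tool(motion=[{"wx": 0, "wy": 0, "wz": 0, "dx": -0.1, "dy": 0, "dz": 0, "fingers": -1}, {"wx": 0, "wy": 0, "wz": 0, "dx": -0.3, "dy": 0, "dz": 0, "fingers": -1}, {"wx": 0, "wy": 0, "wz": 0, "dx": -0.3, "dy": 0, "dz": -0.4, "fingers": -1}, {"wx": 0, "wy": 0, "wz": 0, "dx": -0.3, "dy": 0, "dz": -0.8, "fingers": -1}, {"wx": 0, "wy": 0, "wz": 0, "dx": -0.3, "dy": 0, "dz": -0.9, "fingers": -1}, {"wx": 0, "wy": 0, "wz": 0, "dx": -0.3, "dy": 0, "dz": -0.9, "fingers": -1}])

```text
clock: 14.0
eef_pos: [491.9, -108.0, 103.8]
eef_rot: [3.14, -0.004, 0.055]
wrist_force: [-0.4, -0.2, -0.4]
finger_gap: 94.3
finger_force: 0.0
```

Request:
servo_tool(motion=[{"wx": 0, "wy": 0, "wz": -0.07, "dx": 0.1, "dy": -0.1, "dz": 0, "fingers": -0.28}, {"wx": 0, "wy": 0, "wz": -0.14, "dx": 0.2, "dy": -0.2, "dz": 0, "fingers": -0.28}, {"wx": 0, "wy": 0, "wz": -0.21, "dx": 0.3, "dy": -0.3, "dz": 0, "fingers": -0.28}, {"wx": 0, "wy": 0, "wz": -0.28, "dx": 0.4, "dy": -0.4, "dz": 0, "fingers": -0.28}, {"wx": 0, "wy": 0, "wz": -0.35, "dx": 0.5, "dy": -0.5, "dz": 0, "fingers": -0.28}, {"wx": 0, "wy": 0, "wz": -0.42, "dx": 0.6, "dy": -0.6, "dz": 0, "fingers": -0.28}, {"wx": 0, "wy": 0, "wz": -0.49, "dx": 0.7, "dy": -0.7, "dz": 0, "fingers": -0.28}, {"wx": 0, "wy": 0, "wz": -0.56, "dx": 0.8, "dy": -0.8, "dz": 0, "fingers": -0.28}, {"wx": 0, "wy": 0, "wz": -0.63, "dx": 0.9, "dy": -0.9, "dz": 0, "fingers": -0.28}, {"wx": 0, "wy": 0, "wz": -0.7, "dx": 0.9, "dy": -1, "dz": 0, "fingers": -0.28}])

```text
clock: 15.0
eef_pos: [575.5, -2.5, 100.2]
eef_rot: [-3.139, -0.0, 1.461]
wrist_force: [0.3, 0.4, 0.5]
finger_gap: 60.1
finger_force: 0.0
```

Request:
servo_tool(motion=[{"wx": 0, "wy": 0, "wz": -0.07, "dx": 0.07, "dy": 0, "dz": 0, "fingers": -0.28}, {"wx": 0, "wy": 0, "wz": -0.086, "dx": 0.07, "dy": 0, "dz": 0, "fingers": -0.28}, {"wx": 0, "wy": 0, "wz": -0.086, "dx": 0.07, "dy": 0, "dz": 0, "fingers": -0.28}])

```text
clock: 15.3
eef_pos: [575.7, 4.1, 100.5]
eef_rot: [-3.139, -0.0, 1.628]
wrist_force: [-0.9, -0.0, -0.6]
finger_gap: 60.4
finger_force: 0.0
```

```bash
python3 m.py 583 -103 .06 corner.png
```

```text
scene [ 5.84785e+02 -9.67420e+01  5.90000e-02] 0.065
side [ 5.8109e+02 -9.8506e+01  6.4000e-02] 0.045
wrist [ 5.84942e+02 -1.00443e+02  7.10000e-02] 0.312
15.6 [576.21615371   3.7642337  102.1285234 ] [-0.24709299  0.35922176  0.34581823]
```

View pics/corner.png

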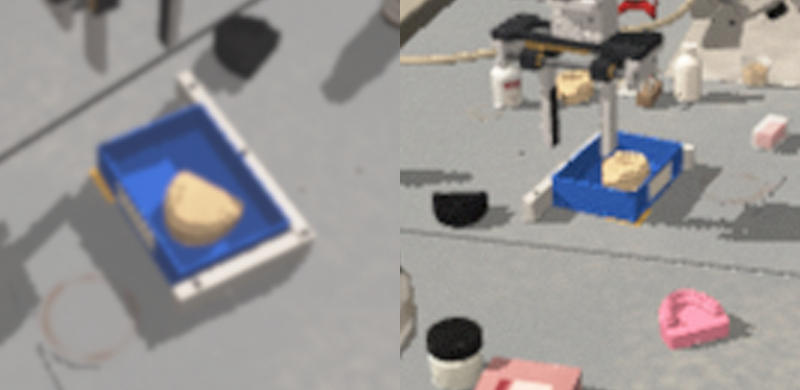

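The pan (200,195 left half) lies along the long rail with a few mm left at the short one, and the cast is inside. Now the final -y push.

Request:
servo_tool(motion=[{"wx": 0, "wy": 0, "wz": 0, "dx": 0, "dy": 0, "dz": 0.4, "fingers": -0.28}, {"wx": 0, "wy": 0, "wz": 0, "dx": 0, "dy": 0, "dz": 0.75, "fingers": -0.28}, {"wx": 0, "wy": 0, "wz": 0, "dx": 0, "dy": 0, "dz": 0.9, "fingers": -0.28}, {"wx": 0, "wy": 0, "wz": 0, "dx": 0, "dy": 0, "dz": 0.9, "fingers": -0.28}])

```text
clock: 16.0
eef_pos: [575.4, 3.9, 10.9]
eef_rot: [-3.138, -0.0, 1.626]
wrist_force: [0.2, 0.2, 0.7]
finger_gap: 60.4
finger_force: 0.0
```

Request:
servo_tool(motion=[{"wx": 0, "wy": 0, "wz": 0, "dx": -0.06, "dy": 0, "dz": 0, "fingers": -0.28}, {"wx": 0, "wy": 0, "wz": 0, "dx": -0.11, "dy": 0, "dz": 0, "fingers": -0.28}, {"wx": 0, "wy": 0, "wz": 0, "dx": -0.15, "dy": 0, "dz": 0, "fingers": -0.28}, {"wx": 0, "wy": 0, "wz": 0, "dx": -0.18, "dy": 0, "dz": 0, "fingers": -0.28}, {"wx": 0, "wy": 0, "wz": 0, "dx": -0.2, "dy": 0, "dz": 0, "fingers": -0.28}, {"wx": 0, "wy": 0, "wz": 0, "dx": -0.22, "dy": 0, "dz": 0, "fingers": -0.28}])

```text
clock: 16.6
eef_pos: [577.6, -18.3, 12.7]
eef_rot: [3.141, 0.0, 1.627]
wrist_force: [-1.4, -0.4, 1.2]
finger_gap: 60.2
finger_force: 0.0
```

Request:
servo_tool(motion=[{"wx": 0, "wy": 0, "wz": 0, "dx": -0.01, "dy": 0, "dz": 0, "fingers": -0.28}, {"wx": 0, "wy": 0, "wz": 0, "dx": -0.02, "dy": 0, "dz": 0, "fingers": -0.28}])

```text
clock: 16.8
eef_pos: [577.7, -19.7, 12.6]
eef_rot: [3.142, -0.0, 1.627]
wrist_force: [-1.1, 5.0, 2.6]
finger_gap: 60.4
finger_force: 2.0
```

Request:
servo_tool(motion=[{"wx": 0, "wy": 0, "wz": 0, "dx": -0.01, "dy": 0, "dz": 0, "fingers": -0.28}, {"wx": 0, "wy": 0, "wz": 0, "dx": -0.02, "dy": 0, "dz": 0, "fingers": -0.28}])

```text
clock: 17.0
eef_pos: [577.8, -21.5, 12.6]
eef_rot: [-3.142, -0.001, 1.627]
wrist_force: [-1.5, 13.8, 5.1]
finger_gap: 60.0
finger_force: 7.1
```

Request:
servo_tool(motion=[{"wx": 0, "wy": 0, "wz": 0, "dx": -0.01, "dy": 0, "dz": 0, "fingers": -0.28}])

```text
clock: 17.1
eef_pos: [577.7, -21.6, 12.6]
eef_rot: [-3.141, -0.002, 1.627]
wrist_force: [-4.2, 19.7, 6.7]
finger_gap: 59.9
finger_force: 10.0
```

Request:
servo_tool(motion=[{"wx": 0, "wy": 0, "wz": 0, "dx": 0.1, "dy": 0, "dz": 0, "fingers": -0.28}, {"wx": 0, "wy": 0, "wz": 0, "dx": 0.5, "dy": 0, "dz": 0, "fingers": -0.28}, {"wx": 0, "wy": 0, "wz": 0, "dx": 1, "dy": 0, "dz": -0.3, "fingers": -0.28}, {"wx": 0, "wy": 0, "wz": 0, "dx": 1, "dy": 0, "dz": -0.8, "fingers": -0.28}, {"wx": 0, "wy": 0, "wz": 0, "dx": 1, "dy": 0, "dz": -1, "fingers": -0.28}, {"wx": 0, "wy": 0, "wz": 0, "dx": 1, "dy": 0, "dz": -1, "fingers": -0.28}])

```text
clock: 17.7
eef_pos: [573.9, 77.3, 116.2]
eef_rot: [3.135, 0.001, 1.628]
wrist_force: [-0.3, -0.2, -0.8]
finger_gap: 60.2
finger_force: 0.0
```

```bash
python3 m.py 583 -103 .06 final.png; python3 - <<'E'
from h import *
out=[]
for n in("scene","side"):
    c=camera(n); f=fit([(c,mask(c,"corner_stop",proj(c,(625,-120,20))))],STOP,(585,-103,.06)); print(n,np.round(f[0],3),f[1])
E
```

```text
scene [ 5.85196e+02 -9.76070e+01  5.90000e-02] 0.071
side [ 5.78787e+02 -9.82210e+01  2.60000e-02] 0.063
wrist [ 5.85565e+02 -1.25255e+02  5.40000e-02] 0.624
18.0 [571.69285975  76.46615737 111.06264143] [-0.00573059 -0.22073369  0.41595212]
scene [ 5.86251e+02 -1.06001e+02  5.20000e-02] 0.3713070750236511
side [ 5.84464e+02 -9.98340e+01  6.80000e-02] 0.7929033041000366
```

View pics/final.png

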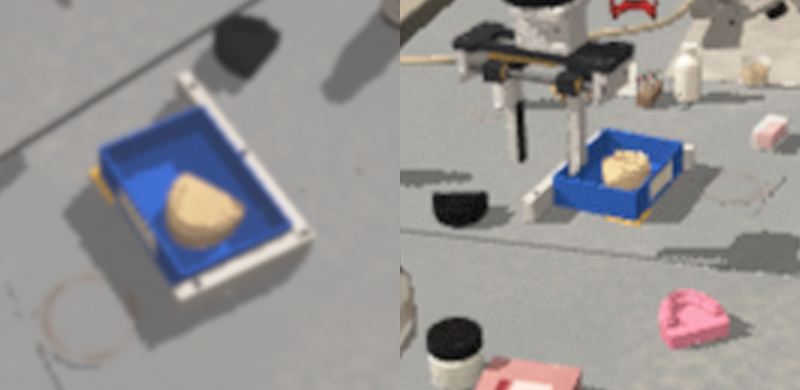

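Request:
servo_tool(motion=[{"wx": 0, "wy": 0, "wz": 0, "dx": 0, "dy": 0, "dz": -0.5, "fingers": -0.28}, {"wx": 0, "wy": 0, "wz": 0, "dx": 0, "dy": 0, "dz": -0.95, "fingers": -0.28}, {"wx": 0, "wy": 0, "wz": 0, "dx": -0.5, "dy": -0.1, "dz": -0.95, "fingers": -0.28}, {"wx": 0, "wy": 0, "wz": 0, "dx": -1, "dy": -0.2, "dz": -0.95, "fingers": -0.28}])

```text
clock: 18.6
eef_pos: [558.2, -22.7, 208.6]
eef_rot: [3.139, 0.0, 1.629]
wrist_force: [0.8, -0.1, -1.1]
finger_gap: 59.8
finger_force: 0.0
```

Request:
servo_tool(motion=[{"wx": 0, "wy": 0, "wz": 0, "dx": -0.5, "dy": 0, "dz": 0, "fingers": -0.28}, {"wx": 0, "wy": 0, "wz": 0, "dx": -0.95, "dy": 0, "dz": 0, "fingers": -0.28}, {"wx": 0, "wy": 0, "wz": 0, "dx": -0.95, "dy": 0, "dz": 0, "fingers": -0.28}, {"wx": 0, "wy": 0, "wz": 0, "dx": -0.95, "dy": 0, "dz": 0, "fingers": -0.28}])

```text
clock: 19.0
eef_pos: [563.3, -117.7, 207.1]
eef_rot: [-3.141, -0.0, 1.625]
wrist_force: [0.9, -0.0, 0.2]
finger_gap: 60.0
finger_force: 0.0
```

```bash
python3 - <<'E'
from h import *
c=camera("wrist"); q=proj(c,(584,-104,20)); print(q)
f,e=fit([(c,mask(c,"work_pan",q,1))],PAN,(584,-104,.06)); print(np.round(f,3),e)
im=cv2.resize(c["image"],None,fx=3,fy=3,interpolation=cv2.INTER_CUBIC)
x,y=[int(v*3) for v in q]; save(im[max(0,y-300):y+300,max(0,x-400):x+400][:600,:800],"wf.png")
E
```

```text
[267.26975214 166.86509769]
[ 5.84481e+02 -1.03165e+02  5.60000e-02] 0.030933499336242676
```

View pics/wf.png

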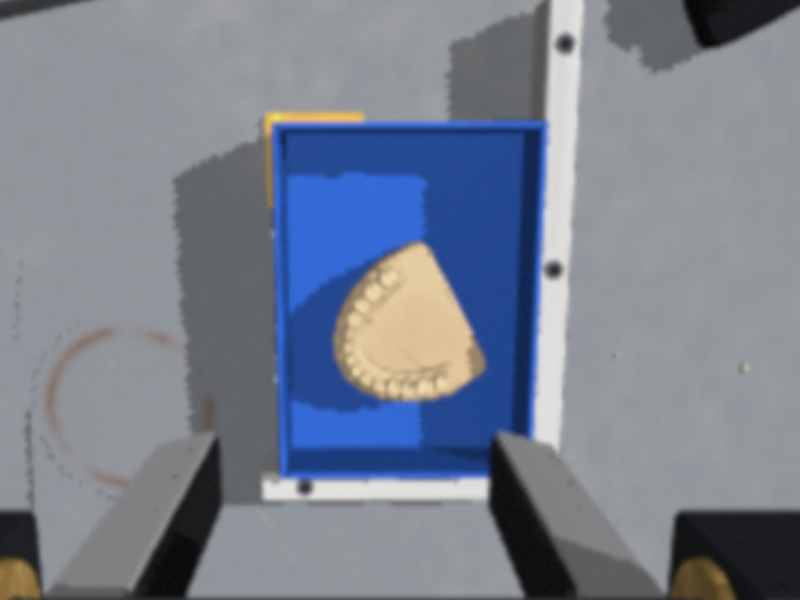

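The pan is flush along both rails (right edge x≈540, bottom edge y≈475 in the crop), parallel to them and just inside the yellow mark at (270,118). The cast lies inside, and both pushes ended in firm contact of about 20 N. I am handing it in.

```bash
python3 -c "
from cell import *
print(sign_off())"
```

```text
the job is handed in; nothing more can be done
None
```

The blue pan, with the cast still in it, is pushed flush into the corner of the L-stop against both rails. The job is handed in after about 19 s; sign-off returned no verdict.

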